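# Photograph the spine of an old book on the turntable

### The arm

A 6-joint arm with a two-finger parallel gripper is mounted at the origin on the work surface. World frame = base frame: x ahead of the robot, y to its left, z up, the work surface at z = 0. Lengths are in m, angles in rad, forces in N, time in s.
With the tool pointing down it reaches from about 0.425 to 1.125 m from the base axis. Payload 14.9 kg.
Tool frame: the origin (TCP) lies midway between the tips of the shut fingers; the grasp point (between the pads) lies 19 mm behind it; z points along the fingers, y is the line along which they close (so a half turn about z gives the same grasp; the last joint's range is limited). The gripper opens to 91 mm and grips with 3 to 60 N. Pads are 32 mm wide; open, the fingers measure 118 mm over their backs; the gripper's body (76 mm by 178 mm) begins 60 mm behind the grasp point.
Start: joints at [1.258, 0.379, 1.734, -0, 1.028, -0.033], TCP at [0.193, 0.673, 0.214] pointing down, gripper open.
Joint ranges: [-2.77, 2.77], [-0.74, 2.19], [0, 2.66], [-1.06, 4.2], [0.31, 2.87], [-3.08, 3.08]. Speed limits (rad/s): [1.89, 1.89, 2.39, 3.14, 3.14, 3.14].

### API

Orientations are given as a rotation vector (axis times angle).
In Python, from plant import ctrl, vision gives the robot as it stands.
- The arm moves only by the tool play_rows, never from a script. Its argument "targets" is a list of rows, each an object of numbers: "x", "y", "z": the shift along the tool's x, y, z in mm; "yaw": the turn about the tool's z in degrees. In form: [{"x": .., "y": .., "z": .., "yaw": ..}, ...]. A call has exactly 5 rows; each row is the pose to reach, as a shift and turn from the pose commanded when the call began, along the tool's axes at that moment; what a row does not reach only later rows make up. A row lasts 1/8 s, in which the tool goes at most 62.5 mm and 10.7 degrees, less where a joint would pass 70% of its speed; a pose out of reach is approached as far as the arm can. A call with a gripper value outside its range is refused whole. "jaw" is the opening, from -1 (shut) to 1 (fully open), so that 0 is half open, set as the call begins (left out, the last holds). The fingers move at their own pace and stop on an object; "grip_force" is the grip in N (left out, the last holds). Time passes only in rows, so rows that repeat a pose let the fingers close, or fill a call up. It gives the time, the measured TCP pose, the force, the opening and the grip force at its end, in the units of the state.
- ctrl.get_state(): the state, without advancing time (a new reading comes with each control period).
- vision.snapshot(name): name is "scene" or "top" or "wrist"; returns the picture (400x640x3 uint8, blue, green, red); there is no depth.
- vision.camera_info(name): a dict with "fx", "fy", "cx", "cy" (pixels), "T" (4x4, takes a point from camera to world coordinates); the wrist camera has in their place "hand_eye" (4x4, takes a point from camera to tool coordinates, whose origin is the TCP and whose axes are the flange's). Camera axes: x right, y up, looking along -z (the intrinsics and any distortion apply to the point x, -y, -z); pixel columns grow to the right and rows downward; lengths in m; the calibration is good to about 2 mm. A picture is of the moment at which its call begins: read the wrist's pose just before it. camera_info takes no time and is no camera call.
- ctrl.close_job(): hands the job in; it is judged then, once.
The state is a dict: "t": time; "q": joint angles; "joint_vel": joint speeds; "joint_torque": joint torques, N m; "eef_pos": TCP position; "tool_rot": TCP orientation; "wrist_force": force on the tool from outside, world axes, zero at the start; "moment": the same for the moment, N m; "gripper_width": finger opening in m; "finger_force": force on a finger pad.
Only numpy, scipy, OpenCV 4.12 (cv2) and the standard library are available. Lean on these libraries where they do the work, as an engineer would, in place of code of your own. Each camera call takes 0.05 s, during which the arm holds its last target. There are 200 camera calls.

### The job

Take the catalogue photograph of the old book's spine: without touching the fragile book, turn the turntable by pushing its fluted rim with a fingertip until the rounded spine faces squarely into the camera's lens and the turntable is at rest. Only then press the button on the release box fully down, and let it go. The book must stay standing in the middle of the platter, nothing is to be lifted, and the camera and the other things on the desk are to be left alone.

Things in the scene. Friction and masses are not known exactly. Their poses are not given: they have to be found in the camera images.
- turntable: photographic turntable: fixed dark foot (disc 210 mm across, 14 mm high, narrow neck above it) that carries a level aluminium platter, 300 mm across over its fluted rim. Origin on the desk under the turning axis, z up; its -x axis points level to the camera. The axis is 0.58 to 0.62 m ahead of the robot
- platter_top (a point): middle of the platter's top face, on the turning axis, 60 mm above the desk (underside 34 mm); axes of the turntable's foot. Rim: a disc of radius 134 mm with 12 upright round knuckles of radius 16 mm centred on its edge, 30 degrees apart (outermost radius 150 mm). The 12 hollows between them are 37 mm wide, 16 mm deep, open from above and outside
- platter (a joint): turn of the platter, rad, growing anticlockwise seen from above, endless (starts within -3 to 3). At 0 a knuckle lies on the turntable's +x axis; the hollows' middles lie at this value + 15 degrees + k x 30 degrees from the turntable's x axis. It turns easily (0.08 N m of friction, 0.6 N at the rim), stays where it is left and hardly coasts
- book: old leather book standing loose on the platter near its middle, 0.35 to 0.7 kg: 112 mm deep along x, 32 mm thick along y, 165 mm tall; corners at most 70 mm from the turning axis. Origin under its middle, z up. Rounded spine with raised bands and a paper label at its -x; flat fore-edge with the pages at its +x. A paper slip stands 38 mm out of its top. It turns with the platter
- camera: black camera on a short column with a heavy dark foot (170 x 150 mm), fixed, 200 mm high; it stands at the left of the turntable and looks straight at the turning axis. Origin on the desk right under the lens's front glass, 320 mm from the turning axis; its x axis is the viewing direction, level. The spine is square to the lens when the book's x axis points the same way as the camera's x axis
- lens (a point): middle of the lens's front glass, 145 mm above the desk, 320 mm from the turning axis; its axes are those of the camera, whose column stands 98 mm behind it
- release: shutter release box, black, fixed, 70 x 100 x 26 mm, lying flat at the robot's right; origin under its middle
- shutter_top (a point): middle of the top face of the release box's single round grey button, 30 mm across, 38 mm above the desk when up; it is pressed straight down
- shutter (a joint): travel of the release button, m: 0 up, 0.006 fully down (stop); its spring takes 1.5 N at the start and 5 N at the bottom and pushes it up again
- weight_a: brass book weight with a knob, loose, 52 mm across, 55 mm high; origin under its middle. Leave alone
- weight_b: a second brass book weight, same size; leave alone
- loupe: black magnifying loupe, loose, 48 mm across, 46 mm high; origin under its middle. Leave alone
- blower: rubber dust blower standing with its nozzle up, loose, 62 mm across, 101 mm high; origin under its middle. Leave alone
- brush: dusting brush lying flat, loose, 190 mm long along its x; origin under its middle. Leave alone
- next_book: brown book lying flat, loose, 150 x 220 x 40 mm; origin under its middle. Leave alone

How it is judged:
By the outcome, as a careful person would: the job done as asked, in the order asked, and still so for the second after the job is handed in, with the robot touching nothing.
It also fails if it takes over 67 s, if anything falls off the work surface, if the arm or the gripper's body presses on something with over 40 N, if the wrist force passes 120 N, or if a joint passes its speed limit or range.

## Working session

There is one attempt and no reset: what is moved stays moved. The work goes in short steps, Python scripts to look and compute and a tool call to move; the robot and the scene stay as the last step left them, time stands still between calls to the robot, and variables do not carry over. Pictures are saved under pics/ and viewed, at most 10 in all, crops included, and the job is handed in when it is done.

Besides the shell and the picture viewer there is one more tool, called as a command line: name --argument value ..., lists and objects as JSON in quotes. play_rows: Moves the arm, as the interface text tells. Its arguments: {"type":"object","properties":{"targets":{"type":"array","items":{"type":"object","properties":{"x":{"type":"number"},"y":{"type":"number"},"z":{"type":"number"},"yaw":{"type":"number"}}}},"jaw":{"type":"number"},"grip_force":{"type":"number"}},"required":["targets"]}

```bash
mkdir -p pics; ls
python3 - <<'E'
from plant import ctrl, vision
import cv2
s=ctrl.get_state();print(s['t'],s['eef_pos'],s['tool_rot'],s['gripper_width'])
for n in("scene","top"):
    im=vision.snapshot(n);cv2.imwrite(f"pics/{n}0.png",im);print({k:v for k,v in vision.camera_info(n).items()})
E
```

```text
pics
0.0 [0.19317594 0.67238493 0.21325628] [-4.38076956e-01 -3.11069516e+00  1.78899871e-03] 0.09135115952528712
{'fx': 448.4776485818705, 'fy': 448.4776485818705, 'cx': 319.0669756665095, 'cy': 205.41697226975373, 'T': array([[-0.02632814, -0.73563732,  0.67686377,  1.35747107],
       [ 0.99952768, -0.03010848,  0.00615602, -0.08307205],
       [ 0.01585074,  0.67670615,  0.73608256,  1.00693966],
       [ 0.        ,  0.        ,  0.        ,  1.        ]])}
{'fx': 478.16174859011244, 'fy': 478.16174859011244, 'cx': 320.0738014347055, 'cy': 206.89479803757558, 'T': array([[ 1.77042838e-02,  9.89739418e-01, -1.41783084e-01,
         3.18230594e-01],
       [-9.99842062e-01,  1.77455107e-02, -9.73714152e-04,
        -9.86286780e-02],
       [ 1.55228996e-03,  1.41777930e-01,  9.89897272e-01,
         1.52122393e+00],
       [ 0.00000000e+00,  0.00000000e+00,  0.00000000e+00,
         1.00000000e+00]])}
```

View pics/top0.png

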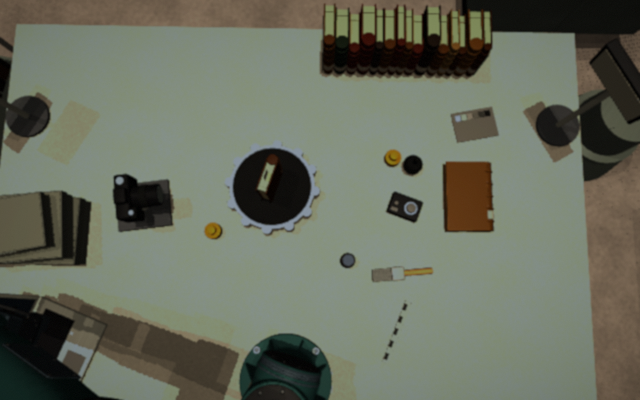

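View pics/scene0.png

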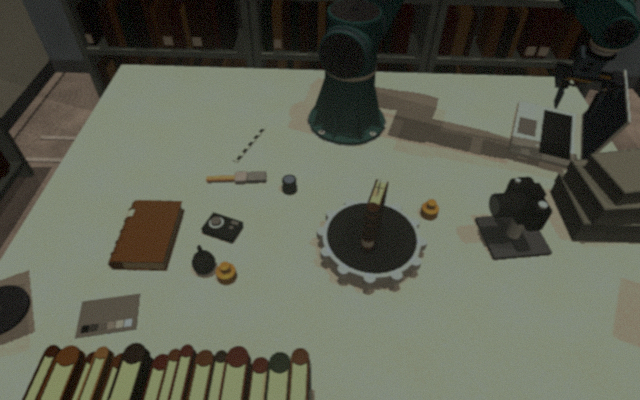

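```bash
cat > h.py <<'E'
import numpy as np, cv2
from plant import ctrl, vision
def ray(n,uv,z):
    c=vision.camera_info(n);T=c['T']
    uv=np.atleast_2d(np.array(uv,float))
    d=np.c_[(uv[:,0]-c['cx'])/c['fx'],-(uv[:,1]-c['cy'])/c['fy'],-np.ones(len(uv))]@T[:3,:3].T
    return T[:3,3]+d*((z-T[2,3])/d[:,2])[:,None]
def px(n,P):
    c=vision.camera_info(n);T=c['T'];p=(np.atleast_2d(P)-T[:3,3])@T[:3,:3]
    return np.c_[c['cx']+c['fx']*p[:,0]/-p[:,2],c['cy']+c['fy']*p[:,1]/p[:,2]]
E
python3 - <<'E'
from h import *
t=cv2.imread('pics/top0.png');s=cv2.imread('pics/scene0.png')
a=cv2.resize(t[135:245,205:325],None,fx=4.,fy=4.,interpolation=3)
b=cv2.resize(s[165:295,310:435],None,fx=3.2,fy=3.385,interpolation=3)[:440]
d=cv2.resize(t[165:240,105:180],(320,320),interpolation=3)
o=np.hstack([a,b[:440,:319]]);o=cv2.convertScaleAbs(o,alpha=1.6)
cv2.imwrite('pics/crop.png',o)
print(o.shape)
print(t[190,230],t[155,250],t[170,190],t[205,405],t[208,411])
for n,uv,z in [('top',(273,190),.06),('top',(411,208),.038),('top',(213,231),.03),('top',(348,260),.046),('top',(394,158),.03),('top',(145,205),.0)]: print(uv,ray(n,uv,z)[0].round(3))
E
```

```text
(440, 799, 3)
[156 146 134] [58 56 53] [132 145 134] [129 119 109] [76 90 98]
(273, 190) [0.578 0.05  0.06 ]
(411, 208) [ 0.532 -0.382  0.038]
(213, 231) [0.45  0.236 0.03 ]
(348, 260) [ 0.366 -0.186  0.046]
(394, 158) [ 0.694 -0.331  0.03 ]
(145, 205) [0.532 0.466 0.   ]
```

View pics/crop.png

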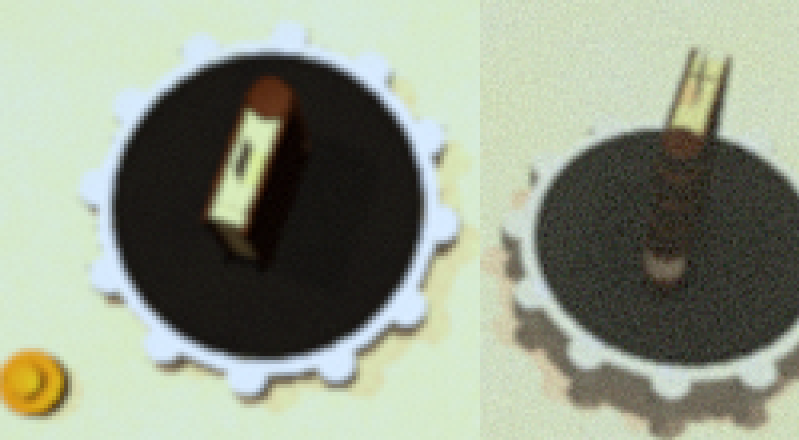

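The platter centre is near (273,190) in the top view. The spine (rounded brown) points away from the robot, and the camera is to the left, so the turn is about +110°. Next I'll measure precisely.

```bash
cat > meas.py <<'E'
from h import *
def platter(t):
    hsv=cv2.cvtColor(t,cv2.COLOR_BGR2HSV).astype(int);b,g,r=[t[...,i].astype(int) for i in range(3)]
    m=((b-r>8)&(b>90)).astype(np.uint8); m[:, :215]=0;m[:,330:]=0;m[:130]=0;m[250:]=0
    cs=cv2.findContours(m,cv2.RETR_EXTERNAL,cv2.CHAIN_APPROX_NONE)[0];c=max(cs,key=cv2.contourArea)[:,0]
    w=ray('top',c,.06)[:,:2]
    from scipy.optimize import least_squares
    # outline radius model: r0 + a cos 12(th-ph)
    f=lambda p:np.hypot(*(w-p[:2]).T)-p[2]-p[3]*np.cos(12*np.arctan2(*(w-p[:2]).T[::-1]))-p[4]*np.sin(12*np.arctan2(*(w-p[:2]).T[::-1]))
    s=least_squares(f,[*w.mean(0),.14,0,0],loss='soft_l1',f_scale=.002);p=s.x
    return p[:2],p[2],np.hypot(p[3],p[4]),np.degrees(np.arctan2(p[4],p[3]))/12,np.abs(s.fun).mean()
def pages(t,name,box):
    b,g,r=[t[...,i].astype(int) for i in range(3)]
    m=((r>95)&(g>90)&(r-b>15)).astype(np.uint8);k=np.zeros_like(m);x0,y0,x1,y1=box;k[y0:y1,x0:x1]=1;m*=k
    m=cv2.morphologyEx(m,cv2.MORPH_CLOSE,np.ones((3,3)))
    c=max(cv2.findContours(m,cv2.RETR_EXTERNAL,cv2.CHAIN_APPROX_NONE)[0],key=cv2.contourArea)
    w=(ray(name,c[:,0],.222)[:,:2]*1000).astype(np.float32)
    R=cv2.minAreaRect(w);q=cv2.boxPoints(R);e=[q[1]-q[0],q[2]-q[1]];e=max(e,key=np.linalg.norm)
    return np.array(R[0]),R[1],np.degrees(np.arctan2(e[1],e[0]))
E
python3 - <<'E'
from meas import *
t=cv2.imread('pics/top0.png');s=cv2.imread('pics/scene0.png')
P=platter(t);print('platter',P)
print('pages',pages(t,'top',(250,145,290,205)))
# camera foot: dark, top
g=t.max(2);m=((g<75)).astype(np.uint8);k=np.zeros_like(m);k[160:245,105:185]=1;m*=k
c=max(cv2.findContours(m,cv2.RETR_EXTERNAL,cv2.CHAIN_APPROX_NONE)[0],key=cv2.contourArea)
print(cv2.approxPolyDP(c,3,True)[:,0].tolist())
a=cv2.resize(t[165:240,105:185],(560,525),interpolation=3);cv2.imwrite('pics/cam.png',cv2.convertScaleAbs(a,alpha=2.2))
# button
a=t[185:225,380:430];gr=cv2.cvtColor(a,cv2.COLOR_BGR2GRAY);mm=((gr>85)).astype(np.uint8)
n,l,st,ce=cv2.connectedComponentsWithStats(mm);
for i in range(1,n):
    if 20<st[i,4]<400: print(st[i],ce[i]+[380,185],ray('top',ce[i]+[380,185],.038)[0].round(4))
E
```

```text
platter (array([0.59082082, 0.05472593]), np.float64(0.1366528337163537), np.float64(0.008375512951643056), np.float64(-5.212235678947023), np.float64(0.00257128585180909))
pages (array([585.60430908,  54.39225388]), (23.133346557617188, 76.3145751953125), np.float32(-17.396084))
[[114, 176], [113, 197], [120, 231], [172, 224], [167, 180], [138, 183], [126, 174]]
[ 24  17  13  13 120] [410.275      207.73333333] [ 0.5331 -0.3798  0.038 ]
```

View pics/cam.png

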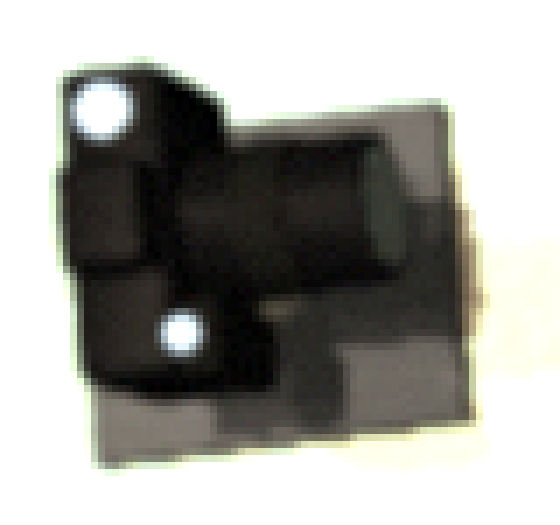

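Run:
```python
from h import *
A=np.array([.591,.0547])
q=np.array([(445,105),(475,420),(100,465)])/7+[105,165]
for z in(0.,.02):
    w=ray('top',q,z)[:,:2];d=[w[1]-w[0],w[2]-w[1]]
    print(z,w.round(3).tolist(),[np.linalg.norm(x).round(3) for x in d],[np.degrees(np.arctan2(*x[::-1])).round(1) for x in d])
L=ray('top',np.array([(390,205)])/7+[105,165],.145)[0,:2];v=L-A;print(L,np.linalg.norm(v),np.degrees(np.arctan2(v[1],v[0])))
print(vision.camera_info('wrist')['hand_eye'].round(3))
print(px('top',[[*A,.06]]))
```

```text
0.0 [[0.615, 0.395], [0.469, 0.372], [0.446, 0.542]] [np.float64(0.148), np.float64(0.171)] [np.float64(-171.1), np.float64(97.9)]
0.02 [[0.611, 0.388], [0.467, 0.366], [0.444, 0.533]] [np.float64(0.146), np.float64(0.169)] [np.float64(-171.1), np.float64(97.9)]
[0.54416449 0.36816399] 0.3169435905695744 98.49785483748289
[[-0.001  0.965  0.264  0.075]
 [ 1.     0.001 -0.001  0.   ]
 [-0.001  0.264 -0.965 -0.171]
 [ 0.     0.     0.     1.   ]]
[[271.54453896 185.80105368]]
```

```bash
cat > go.py <<'E'
# rows from the present pose to world targets (x,y,z in mm, angle of tool y in deg)
from h import *
from scipy.spatial.transform import Rotation as Ro
def pose():
    s=ctrl.get_state();R=Ro.from_rotvec(s['tool_rot']).as_matrix();return s,np.array(s['eef_pos'])*1000,R
def rows(tg):
    s,p,R=pose();a0=np.degrees(np.arctan2(R[1,1],R[0,1]));print('t',s['t'],p.round(1),'yang',a0.round(1),'w',round(s['gripper_width'],4))
    for x,y,z,a in tg:
        d=R.T@(np.array([x,y,z])-p);yaw=-(a-a0);yaw=(yaw+180)%360-180;print(d.round(1),round(yaw,1))
A=np.array([591.,54.7])
def pol(r,f,z,flip=180):
    return (*(A+r*np.array([np.cos(np.radians(f)),np.sin(np.radians(f))])),z,f+flip)
E
python3 - <<'E'
from go import *
a=np.array([193,673]);P=pol(201,-110.2,110);b=np.array(P[:2]);
rows([(*a,340,74),(*(a+(b-a)/3),340,72),(*(a+(b-a)*2/3),340,70),(*b,340,69.8),(*b,110,69.8),(*b,42,69.8)])
E
```

```text
t 0.1 [193.2 672.4 213.4] yang 74.0 w 0.0914
[   0.4    0.4 -126.6] -0.0
[-179.2 -227.9 -126.4] 2.0
[-358.8 -456.2 -126.2] 4.0
[-538.3 -684.4 -126. ] 4.2
[-538.3 -684.2  104. ] 4.2
[-538.3 -684.1  172. ] 4.2
```

play_rows --targets '[{"x": 0,"y": 0,"z": -60,"yaw": 0},{"x": 0,"y": 0,"z": -120,"yaw": 0},{"x": -20,"y": -25,"z": -126,"yaw": 0},{"x": -58,"y": -73,"z": -126,"yaw": 1},{"x": -96,"y": -122,"z": -126,"yaw": 2}]' --jaw 1

```text
t: 0.72
eef_pos: [0.2521, 0.5274, 0.3396]
tool_rot: [-0.492, -3.103, 0.001]
wrist_force: [1.0, -0.1, 0.0]
gripper_width: 0.0909
finger_force: 0.0
```

play_rows --targets '[{"x": -37,"y": -47,"z": 0,"yaw": 0},{"x": -74,"y": -94,"z": 0,"yaw": 0},{"x": -111,"y": -141,"z": 0,"yaw": 0},{"x": -148,"y": -188,"z": 0,"yaw": 0},{"x": -185,"y": -235,"z": 0,"yaw": 0}]'

```text
t: 1.35
eef_pos: [0.3552, 0.2465, 0.3399]
tool_rot: [0.491, 3.103, 0.0]
wrist_force: [1.0, -0.8, 0.2]
gripper_width: 0.091
finger_force: 0.0
```

play_rows --targets '[{"x": -37,"y": -47,"z": 0,"yaw": 0},{"x": -74,"y": -94,"z": 0,"yaw": 0},{"x": -111,"y": -141,"z": 0,"yaw": 0},{"x": -148,"y": -188,"z": 0,"yaw": 0},{"x": -185,"y": -235,"z": 0,"yaw": 0}]'

```text
t: 1.98
eef_pos: [0.4584, -0.0345, 0.34]
tool_rot: [0.493, 3.102, 0.0]
wrist_force: [0.2, 1.3, -0.8]
gripper_width: 0.0914
finger_force: 0.0
```

Run:
```python
from go import *
rows([pol(205,-110.2,340),pol(205,-110.2,110),pol(203,-110.2,42)])
```

```text
t 1.975 [458.4 -34.5 340. ] yang 72.0 w 0.0914
[-90.7 -79.    0. ] 2.2
[-90.6 -79.  230. ] 2.2
[-90.7 -77.  298. ] 2.2
```

play_rows --targets '[{"x": -45,"y": -40,"z": 0,"yaw": 1},{"x": -90.7,"y": -79,"z": 5,"yaw": 2.2},{"x": -90.7,"y": -79,"z": 65,"yaw": 2.2},{"x": -90.7,"y": -79,"z": 125,"yaw": 2.2},{"x": -90.7,"y": -79,"z": 185,"yaw": 2.2}]'

```text
t: 2.6
eef_pos: [0.5197, -0.1357, 0.1531]
tool_rot: [0.552, 3.092, -0.0]
wrist_force: [1.1, 0.1, -0.8]
gripper_width: 0.0911
finger_force: 0.0
```

play_rows --targets '[{"x": 0,"y": 0,"z": 25,"yaw": 0},{"x": 0,"y": 0,"z": 45,"yaw": 0},{"x": 0,"y": 0,"z": 50,"yaw": 0},{"x": 0,"y": 0,"z": 50,"yaw": 0},{"x": 0,"y": 0,"z": 50,"yaw": 0}]'

```text
t: 3.22
eef_pos: [0.5205, -0.1358, 0.1058]
tool_rot: [0.552, 3.092, -0.0]
wrist_force: [-0.9, 0.2, 0.1]
gripper_width: 0.0911
finger_force: 0.0
```

Run:
```python
from go import *
rows([pol(203,-110.2,42)])
i=vision.snapshot('top');w=vision.snapshot('wrist');cv2.imwrite('pics/top1.png',i);cv2.imwrite('pics/w1.png',w)
a=cv2.convertScaleAbs(cv2.resize(i[130:260,205:335],(400,400),interpolation=3),alpha=1.6)
cv2.imwrite('pics/v1.png',np.hstack([a,cv2.resize(w,(400,250))[:0].reshape(0,0,3) if 0 else np.pad(cv2.resize(w,(400,250)),((0,150),(0,0),(0,0)))]))
```

```text
t 3.225 [ 520.5 -135.8  105.8] yang 69.8 w 0.0911
[-0.3  0.1 63.8] -0.0
```

View pics/v1.png

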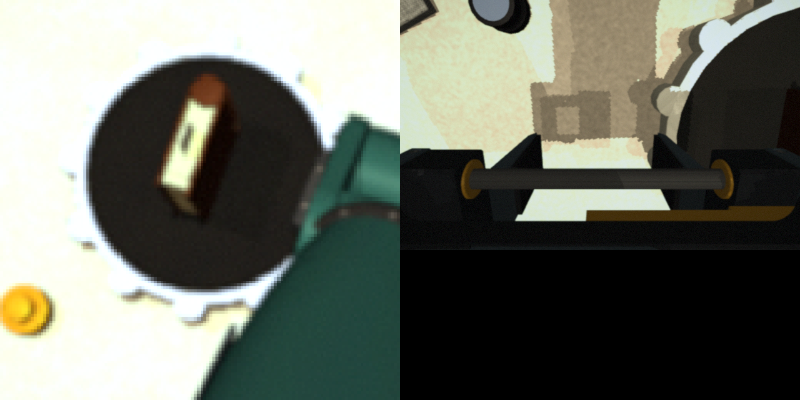

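The wrist view shows rim knuckles at about (668,97) and (715,35) of the composite, just beyond the inner finger. I'll cast them onto z=60 mm and check the hollow phase.

```bash
cat > wr.py <<'E'
from go import *
def wray(uv,z,s,p,R):
    c=vision.camera_info('wrist');H=c['hand_eye'];T=np.eye(4);T[:3,:3]=R;T[:3,3]=p/1000;T=T@H
    uv=np.atleast_2d(np.array(uv,float));d=np.c_[(uv[:,0]-c['cx'])/c['fx'],-(uv[:,1]-c['cy'])/c['fy'],-np.ones(len(uv))]@T[:3,:3].T
    return T[:3,3]+d*((z-T[2,3])/d[:,2])[:,None]
E
python3 - <<'E'
from wr import *
w=cv2.imread('pics/w1.png')
S=pose();
for uv in [(429,155),(504,56)]:
    v=wray(uv,.06,*S)[0,:2]*1000-A;print(v+A,np.hypot(*v),np.degrees(np.arctan2(v[1],v[0])))
E
```

```text
[507.55584252 -56.13828148] 138.73734918162643 -126.97411618984475
[467.36507291  -0.84256281] 135.5380812910063 -155.80816523408888
```

Run:
```python
from go import *
f0=-111.2
rows([pol(203,f0,80),pol(203,f0,42)])
def rel(r,f,steps):
    a=np.radians(f+180);R=np.array([[-np.sin(a),np.cos(a)],[np.cos(a),np.sin(a)]]) # rows: tool x, tool y
    p0=np.array(pol(r,f,0)[:2])
    for s in steps: print(s,(R@(np.array(pol(r,f+s,0)[:2])-p0)).round(1),-s)
rel(203,f0,[4,8,12,16,20])
```

```text
t 3.325 [ 520.5 -135.7  105.8] yang 69.8 w 0.0914
[ 3.2  0.1 25.7] 1.0
[ 3.2  0.1 63.7] 1.0
4 [-14.2   0.5] -4
8 [-28.3   2. ] -8
12 [-42.2   4.4] -12
16 [-56.    7.9] -16
20 [-69.4  12.2] -20
```

play_rows --targets '[{"x": 3.2,"y": 0,"z": 15,"yaw": 1},{"x": 3.2,"y": 0,"z": 30,"yaw": 1},{"x": 3.2,"y": 0,"z": 45,"yaw": 1},{"x": 3.2,"y": 0,"z": 60,"yaw": 1},{"x": 3.2,"y": 0,"z": 63.7,"yaw": 1}]'

```text
t: 3.95
eef_pos: [0.5164, -0.1343, 0.0398]
tool_rot: [-0.578, -3.086, -0.0]
wrist_force: [0.0, 0.6, 0.2]
gripper_width: 0.0911
finger_force: 0.0
```

play_rows --targets '[{"x": -7.1,"y": 0.1,"z": 0,"yaw": -2},{"x": -14.2,"y": 0.5,"z": 0,"yaw": -4},{"x": -21.2,"y": 1.1,"z": 0,"yaw": -6},{"x": -28.3,"y": 2,"z": 0,"yaw": -8},{"x": -35.2,"y": 3.1,"z": 0,"yaw": -10}]'

```text
t: 4.58
eef_pos: [0.5516, -0.1446, 0.0414]
tool_rot: [0.304, 3.127, -0.0]
wrist_force: [-1.1, -1.2, 1.8]
gripper_width: 0.091
finger_force: 0.8
```

Run:
```python
from go import *
rows([pol(203,-101.2,42)]);s=ctrl.get_state();print(s['wrist_force'])
i=vision.snapshot('top');w=vision.snapshot('wrist');cv2.imwrite('pics/top2.png',i);cv2.imwrite('pics/w2.png',w)
a=cv2.convertScaleAbs(cv2.resize(i[130:260,205:335],(400,400),interpolation=3),alpha=1.6)
cv2.imwrite('pics/v2.png',np.hstack([a,np.pad(cv2.resize(w,(400,250)),((0,150),(0,0),(0,0)))]))
from meas import pages
print(pages(i,'top',(250,145,290,205)))
```

```text
t 4.575 [ 551.6 -144.6   41.4] yang 78.9 w 0.091
[ 0.1  0.2 -0.6] 0.1
[-1.06127619 -1.20053717  1.81802488]
(array([585.60754395,  54.56233215]), (25.82339096069336, 79.44026184082031), np.float32(-15.2537565))
```

View pics/v2.png

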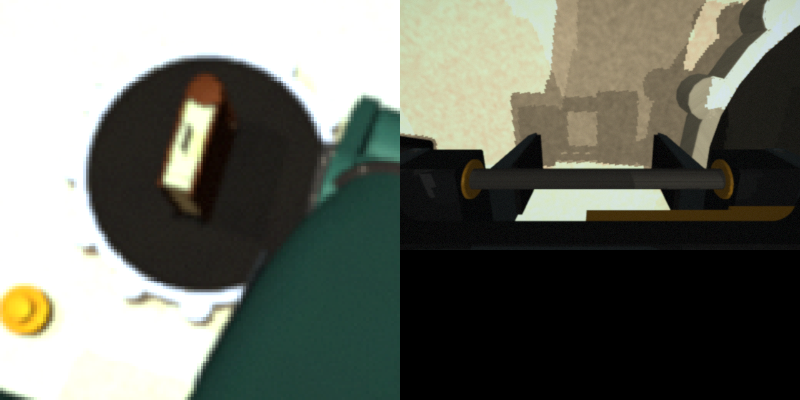

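play_rows --targets '[{"x": -10.6,"y": 0.3,"z": 0,"yaw": -3},{"x": -21.2,"y": 1.1,"z": 0,"yaw": -6},{"x": -31.8,"y": 2.5,"z": 0,"yaw": -9},{"x": -42.2,"y": 4.4,"z": 0,"yaw": -12},{"x": -49.1,"y": 6,"z": 0,"yaw": -14}]'

```text
t: 5.3
eef_pos: [0.6006, -0.1481, 0.0412]
tool_rot: [0.078, -3.141, 0.0]
wrist_force: [-0.9, -2.4, 0.5]
gripper_width: 0.0915
finger_force: 1.0
```

Run:
```python
from go import *
rows([pol(203,-87.2,42)]);s=ctrl.get_state();print(s['wrist_force'])
i=vision.snapshot('top');cv2.imwrite('pics/top3.png',i)
from meas import pages
print(pages(i,'top',(245,145,300,210)))
```

```text
t 5.3 [ 600.6 -148.1   41.2] yang 92.8 w 0.0915
[-0.4 -0.  -0.8] 0.0
[-0.8991556  -2.39662184  0.46490162]
(array([585.46002197,  52.50437546]), (79.2827377319336, 24.99107551574707), np.float32(1.8479402))
```

play_rows --targets '[{"x": -10.6,"y": 0.3,"z": 0,"yaw": -3},{"x": -24.7,"y": 1.5,"z": 0,"yaw": -7},{"x": -38.7,"y": 3.7,"z": 0,"yaw": -11},{"x": -52.5,"y": 6.9,"z": 0,"yaw": -15},{"x": -62.7,"y": 9.9,"z": 0,"yaw": -18}]'

```text
t: 5.98
eef_pos: [0.6628, -0.135, 0.0412]
tool_rot: [-0.568, 3.09, -0.0]
wrist_force: [0.6, -2.9, -0.6]
gripper_width: 0.0911
finger_force: 1.2
```

play_rows --targets '[{"x": -10.6,"y": 0.3,"z": 0,"yaw": -3},{"x": -24.7,"y": 1.5,"z": 0,"yaw": -7},{"x": -38.7,"y": 3.7,"z": 0,"yaw": -11},{"x": -49.1,"y": 6,"z": 0,"yaw": -14},{"x": -55.9,"y": 7.9,"z": 0,"yaw": -16}]'

```text
t: 6.6
eef_pos: [0.7123, -0.1078, 0.0413]
tool_rot: [-0.992, 2.98, -0.001]
wrist_force: [1.5, -4.1, -1.0]
gripper_width: 0.0912
finger_force: 2.0
```

Run:
```python
from go import *
rows([pol(203,-53.2,42)]);s=ctrl.get_state();print(s['wrist_force'])
i=vision.snapshot('top');cv2.imwrite('pics/top4.png',i)
from meas import pages
print(pages(i,'top',(245,145,300,210)))
```

```text
t 6.6 [ 712.3 -107.8   41.3] yang 126.8 w 0.0912
[-0.2 -0.2 -0.7] 0.0
[ 1.5492215  -4.05333237 -1.03061453]
(array([599.61334229,  58.68243027]), (53.46627426147461, 25.84598731994629), np.float32(33.10621))
```

play_rows --targets '[{"x": 7.1,"y": 0.1,"z": 0,"yaw": 2},{"x": 10.6,"y": 0.3,"z": -30,"yaw": 3},{"x": 14.2,"y": 0.5,"z": -70,"yaw": 4},{"x": 35.2,"y": 3.1,"z": -70,"yaw": 10},{"x": 69.4,"y": 12.2,"z": -70,"yaw": 20}]'

```text
t: 7.28
eef_pos: [0.648, -0.1401, 0.1116]
tool_rot: [-0.447, 3.109, -0.0]
wrist_force: [-0.0, -0.1, 0.3]
gripper_width: 0.0914
finger_force: 0.0
```

play_rows --targets '[{"x": 35.2,"y": 3.1,"z": 0,"yaw": 10},{"x": 69.4,"y": 12.2,"z": 0,"yaw": 20},{"x": 101.5,"y": 27.2,"z": 0,"yaw": 30},{"x": 130.5,"y": 47.5,"z": 0,"yaw": 40},{"x": 145.0,"y": 61,"z": 0,"yaw": 45.6}]'

```text
t: 7.9
eef_pos: [0.4897, -0.1227, 0.1109]
tool_rot: [-0.793, -3.038, -0.0]
wrist_force: [-0.1, 0.6, 1.3]
gripper_width: 0.0911
finger_force: 0.0
```

Run:
```python
from wr import *
rows([pol(203,-118.9,112)])
i=vision.snapshot('top');S=pose();w=vision.snapshot('wrist');cv2.imwrite('pics/top5.png',i);cv2.imwrite('pics/w5.png',w)
from meas import pages
print(pages(i,'top',(245,145,300,210)))
a=cv2.convertScaleAbs(cv2.resize(i[130:260,205:335],(400,400),interpolation=3),alpha=1.6)
cv2.imwrite('pics/v5.png',np.hstack([a,np.pad(cv2.resize(w,(400,250)),((0,150),(0,0),(0,0)))]))
```

```text
t 7.9 [ 489.7 -122.7  110.9] yang 60.7 w 0.0911
[-2.9  1.3 -1.1] -0.4
(array([588.03912354,  50.67878723]), (79.14849090576172, 25.39236068725586), np.float32(34.75435))
```

View pics/v5.png

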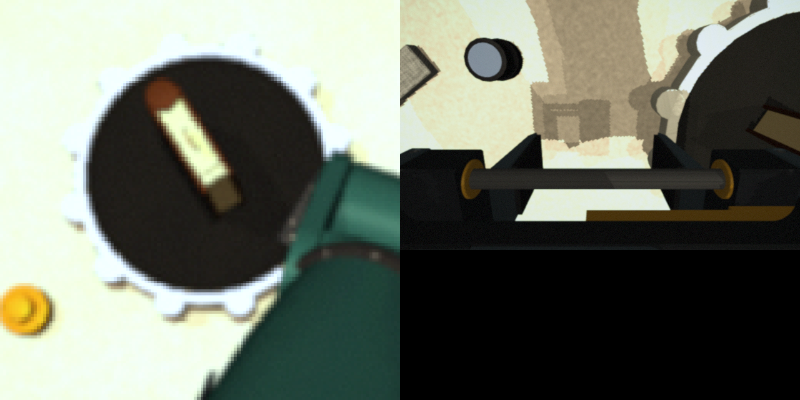

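play_rows --targets '[{"x": -2.9,"y": 1.3,"z": 15,"yaw": -0.4},{"x": -2.9,"y": 1.3,"z": 30,"yaw": -0.4},{"x": -2.9,"y": 1.3,"z": 45,"yaw": -0.4},{"x": -2.9,"y": 1.3,"z": 60,"yaw": -0.4},{"x": -2.9,"y": 1.3,"z": 69,"yaw": -0.4}]'

```text
t: 8.62
eef_pos: [0.4953, -0.1233, 0.0409]
tool_rot: [-0.771, -3.044, -0.0]
wrist_force: [0.3, -0.2, 0.5]
gripper_width: 0.0911
finger_force: 0.0
```

play_rows --targets '[{"x": -7.1,"y": 0.1,"z": 0,"yaw": -2},{"x": -14.2,"y": 0.5,"z": 0,"yaw": -4},{"x": -21.2,"y": 1.1,"z": 0,"yaw": -6},{"x": -28.3,"y": 2,"z": 0,"yaw": -8},{"x": -38.7,"y": 3.7,"z": 0,"yaw": -11}]'

```text
t: 9.25
eef_pos: [0.5319, -0.1387, 0.0423]
tool_rot: [-0.472, -3.106, 0.0]
wrist_force: [0.1, -0.1, -0.5]
gripper_width: 0.0915
finger_force: 0.3
```

play_rows --targets '[{"x": -10.6,"y": 0.3,"z": 0,"yaw": -3},{"x": -24.7,"y": 1.5,"z": 0,"yaw": -7},{"x": -38.7,"y": 3.7,"z": 0,"yaw": -11},{"x": -52.5,"y": 6.9,"z": 0,"yaw": -15},{"x": -62.7,"y": 9.9,"z": 0,"yaw": -18}]'

```text
t: 9.88
eef_pos: [0.5952, -0.1481, 0.0424]
tool_rot: [-0.02, 3.141, -0.0]
wrist_force: [-1.2, -0.6, 0.9]
gripper_width: 0.0907
finger_force: 0.3
```

play_rows --targets '[{"x": -10.6,"y": 0.3,"z": 0,"yaw": -3},{"x": -24.7,"y": 1.5,"z": 0,"yaw": -7},{"x": -38.7,"y": 3.7,"z": 0,"yaw": -11},{"x": -52.5,"y": 6.9,"z": 0,"yaw": -15},{"x": -62.7,"y": 9.9,"z": 0,"yaw": -18}]'

```text
t: 10.5
eef_pos: [0.6579, -0.1374, 0.0423]
tool_rot: [-0.511, 3.099, -0.0]
wrist_force: [0.4, -0.2, 0.3]
gripper_width: 0.0912
finger_force: 0.4
```

Run:
```python
from wr import *
rows([pol(203,-71.9,42)])
i=vision.snapshot('top')
cv2.imwrite('pics/top6.png',i)
from meas import pages
print(pages(i,'top',(240,145,300,210)))
```

```text
t 10.5 [ 657.9 -137.4   42.3] yang 108.7 w 0.0912
[3.9 0.4 0.3] 0.6
(array([591.60375977,  49.32231522]), (79.79524230957031, 25.900171279907227), np.float32(75.526886))
```

play_rows --targets '[{"x": -10.6,"y": 0.3,"z": 0,"yaw": -3},{"x": -24.7,"y": 1.5,"z": 0,"yaw": -7},{"x": -38.7,"y": 3.7,"z": 0,"yaw": -11},{"x": -52.5,"y": 6.9,"z": 0,"yaw": -15},{"x": -62.7,"y": 9.9,"z": 0,"yaw": -18}]'

```text
t: 11.18
eef_pos: [0.7137, -0.1079, 0.0423]
tool_rot: [-0.988, 2.982, -0.0]
wrist_force: [0.1, -2.0, 0.5]
gripper_width: 0.0912
finger_force: 0.4
```

Run:
```python
from wr import *
rows([pol(203,-53.3,42)])
i=vision.snapshot('top')
cv2.imwrite('pics/top7.png',i)
from meas import pages
print(pages(i,'top',(240,145,300,210)))
```

```text
t 11.175 [ 713.7 -107.9   42.3] yang 126.7 w 0.0912
[1.2 0.7 0.3] -0.0
(array([592.1227417 ,  65.33084106]), (25.442214965820312, 49.925167083740234), np.float32(-88.96578))
```

play_rows --targets '[{"x": -3.5,"y": 0,"z": 0,"yaw": -1},{"x": -7.1,"y": 0.1,"z": 0,"yaw": -2},{"x": -10.6,"y": 0.3,"z": 0,"yaw": -3},{"x": -14.2,"y": 0.5,"z": 0,"yaw": -4},{"x": -14.2,"y": 0.5,"z": 0,"yaw": -4}]'

```text
t: 11.85
eef_pos: [0.7245, -0.099, 0.0423]
tool_rot: [-1.089, 2.946, -0.0]
wrist_force: [0.6, -0.2, -0.9]
gripper_width: 0.0914
finger_force: 0.2
```

play_rows --targets '[{"x": 3.5,"y": 0,"z": 0,"yaw": 1},{"x": 10.6,"y": 0.3,"z": 0,"yaw": 3},{"x": 10.6,"y": -20,"z": 0,"yaw": 3},{"x": 10.6,"y": -80,"z": 0,"yaw": 3},{"x": 10.6,"y": -130,"z": -40,"yaw": 3}]'

```text
t: 12.48
eef_pos: [0.7997, -0.2059, 0.0788]
tool_rot: [1.01, -2.971, -0.004]
wrist_force: [-0.7, 0.5, 0.1]
gripper_width: 0.0911
finger_force: 0.0
```

Run:
```python
from wr import *
rows([])
i=vision.snapshot('top');s=vision.snapshot('scene')
cv2.imwrite('pics/top8.png',i)
from meas import *
print(pages(i,'top',(240,145,300,210)));print(platter(i))
a=cv2.convertScaleAbs(cv2.resize(i[130:260,205:335],(400,400),interpolation=3),alpha=1.6)
b=cv2.convertScaleAbs(cv2.resize(s[165:295,310:440],(400,400),interpolation=3),alpha=1.6)
cv2.imwrite('pics/v8.png',np.hstack([a,b]))
```

```text
t 12.475 [ 799.7 -205.9   78.8] yang 127.5 w 0.0911
(array([593.56390381,  49.95261383]), (25.649341583251953, 79.19755554199219), np.float32(-82.09831))
(array([0.59294929, 0.05618666]), np.float64(0.13024371514517688), np.float64(0.008531543809292079), np.float64(-10.278381853376224), np.float64(0.0073357460456964195))
```

View pics/v8.png

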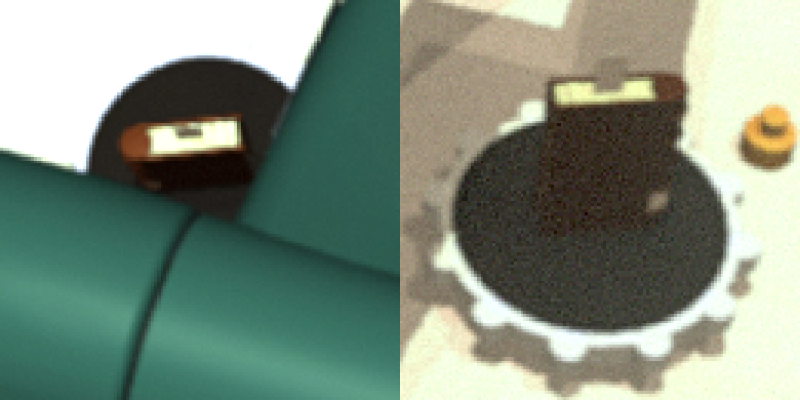

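Run:
```python
from wr import *
from meas import pages
i=vision.snapshot('scene');print(pages(i,'scene',(350,183,405,210)))
rows([(799.7,-205.9,180,127.5),(533,-380,180,110),(533,-380,60,110),(533,-380,45,110)])
print(np.degrees(ctrl.get_state()['q']).round())
# button from scene view
c=px('scene',[[.533,-.380,.038]])[0];print(c)
g=cv2.cvtColor(i,cv2.COLOR_BGR2GRAY);x,y=c.astype(int)
a=g[y-15:y+15,x-20:x+20];m=(a>np.percentile(a,0)+45).astype(np.uint8)
n,l,st,ce=cv2.connectedComponentsWithStats(m)
for k in range(1,n):
    if 15<st[k,4]<400:print(st[k],ray('scene',ce[k]+[x-20,y-15],.038)[0].round(4))
```

```text
(array([586.49212646,  49.83078003]), (134.0078125, 85.40513610839844), np.float32(84.18808))
t 12.625 [ 802.9 -207.2   83.8] yang 127.4 w 0.0911
[  1.4   2.6 -96.2] -0.1
[319.   26.5 -97.2] 17.4
[319.4  27.   22.8] 17.4
[319.4  27.1  37.8] 17.4
[ -16.   41.   85.   -0.   54. -144.]
[216.75346067 219.59086292]
[35  0  5  9 36] [ 0.4873 -0.3404  0.038 ]
```

play_rows --targets '[{"x": 0,"y": 0,"z": -50,"yaw": 0},{"x": 0,"y": 0,"z": -97,"yaw": 0},{"x": 55,"y": 5,"z": -97,"yaw": 3},{"x": 110,"y": 10,"z": -97,"yaw": 6},{"x": 165,"y": 15,"z": -97,"yaw": 9}]' --jaw -1

```text
t: 13.25
eef_pos: [0.6581, -0.293, 0.1775]
tool_rot: [0.773, -3.044, -0.001]
wrist_force: [0.4, -0.1, 0.7]
gripper_width: 0.0438
finger_force: 0.0
```

Run:
```python
from wr import *
rows([(533,-380,180,110),(533,-380,60,110)])
```

```text
t 13.25 [ 658.1 -293.   177.5] yang 118.5 w 0.0438
[151.4 -16.8  -2.4] 8.5
[151.4 -16.9 117.6] 8.5
```

play_rows --targets '[{"x": 50,"y": -6,"z": 0,"yaw": 3},{"x": 100,"y": -12,"z": 0,"yaw": 6},{"x": 151.4,"y": -16.8,"z": 0,"yaw": 8.5},{"x": 151.4,"y": -16.8,"z": 0,"yaw": 8.5},{"x": 151.4,"y": -16.8,"z": 0,"yaw": 8.5}]'

```text
t: 13.88
eef_pos: [0.5352, -0.3796, 0.178]
tool_rot: [0.547, -3.093, -0.001]
wrist_force: [0.7, 0.2, 0.1]
gripper_width: 0.0004
finger_force: 0.0
```

Run:
```python
from wr import *
rows([(533,-380,60,110),(533,-380,42,110)])
i=vision.snapshot('top');S=pose();w=vision.snapshot('wrist')
from meas import *
print(pages(i,'top',(240,145,300,210)));print(platter(i))
cv2.imwrite('pics/top9.png',i)
cv2.imwrite('pics/w9.png',cv2.convertScaleAbs(w,alpha=1.5))
```

```text
t 13.875 [ 535.2 -379.6  178. ] yang 110.1 w 0.0004
[  2.2   0.3 118. ] 0.1
[  2.2   0.3 136. ] 0.1
(array([593.28497314,  50.62440872]), (25.19196319580078, 77.98551177978516), np.float32(-82.81682))
(array([0.59092647, 0.05490711]), np.float64(0.13702133531563018), np.float64(0.008529231001209087), np.float64(-10.465265401560098), np.float64(0.0024242903022737693))
```

View pics/w9.png

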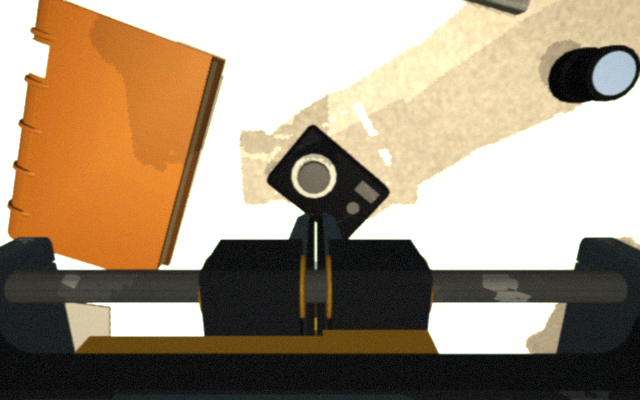

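The wrist view shows the grey button at (314,176), with the shut fingertips below it in the picture. The book measures 97.4° against the camera direction of 98.4°, which is square within measuring noise.

Run:
```python
from wr import *
S=pose();b=wray((314,176),.038,*S)[0]*1000;print(b)
p=(b[:2]+[533.1,-379.8])/2
rows([(*b[:2],60,110),(*p,60,110),(*p,42,110)])
```

```text
[ 531.31271207 -380.89940033   38.        ]
t 13.975 [ 535.8 -379.2  178. ] yang 110.1 w 0.0006
[ 4.80e+00 -1.00e-01  1.18e+02] 0.1
[3.80e+00 1.00e-01 1.18e+02] 0.1
[3.80e+00 1.00e-01 1.36e+02] 0.1
```

play_rows --targets '[{"x": 3.5,"y": 0,"z": 55,"yaw": 0},{"x": 3.5,"y": 0,"z": 105,"yaw": 0},{"x": 3.5,"y": 0,"z": 128,"yaw": 0},{"x": 3.5,"y": 0,"z": 136,"yaw": 0},{"x": 3.5,"y": 0,"z": 136,"yaw": 0}]'

```text
t: 14.6
eef_pos: [0.5326, -0.3812, 0.0431]
tool_rot: [-0.548, 3.093, -0.001]
wrist_force: [-0.3, 0.0, 0.1]
gripper_width: 0.0002
finger_force: 0.0
```

play_rows --targets '[{"x": 0,"y": 0,"z": 2,"yaw": 0},{"x": 0,"y": 0,"z": 4,"yaw": 0},{"x": 0,"y": 0,"z": 6,"yaw": 0},{"x": 0,"y": 0,"z": 8,"yaw": 0},{"x": 0,"y": 0,"z": 8,"yaw": 0}]'

```text
t: 15.22
eef_pos: [0.5322, -0.3813, 0.0345]
tool_rot: [-0.547, 3.093, -0.001]
wrist_force: [1.3, 0.2, 3.9]
gripper_width: 0.0001
finger_force: 1.7
```

Spring force is 3.9 N, so the button is part way down. I'll continue to the stop.

play_rows --targets '[{"x": 0,"y": 0,"z": 1,"yaw": 0},{"x": 0,"y": 0,"z": 2,"yaw": 0},{"x": 0,"y": 0,"z": 3,"yaw": 0},{"x": 0,"y": 0,"z": 3,"yaw": 0},{"x": 0,"y": 0,"z": 3,"yaw": 0}]'

```text
t: 15.85
eef_pos: [0.5323, -0.3813, 0.0321]
tool_rot: [-0.547, 3.093, -0.001]
wrist_force: [-1.1, -0.3, 14.9]
gripper_width: 0.0003
finger_force: 7.4
```

Force is 14.9 N, well over 5 N, and z is 32 mm, so the button is on its stop. Now I'll release it.

play_rows --targets '[{"x": 0,"y": 0,"z": -4,"yaw": 0},{"x": 0,"y": 0,"z": -14,"yaw": 0},{"x": 0,"y": 0,"z": -50,"yaw": 0},{"x": 0,"y": 0,"z": -90,"yaw": 0},{"x": 0,"y": 0,"z": -120,"yaw": 0}]'

```text
t: 16.48
eef_pos: [0.5316, -0.3807, 0.1529]
tool_rot: [0.547, -3.093, -0.0]
wrist_force: [-0.2, -0.3, -0.4]
gripper_width: 0.0004
finger_force: 0.0
```

play_rows --targets '[{"x": 0,"y": 0,"z": -10,"yaw": 0},{"x": 0,"y": 0,"z": -10,"yaw": 0},{"x": 0,"y": 0,"z": -10,"yaw": 0},{"x": 0,"y": 0,"z": -10,"yaw": 0},{"x": 0,"y": 0,"z": -10,"yaw": 0}]'

```text
t: 17.1
eef_pos: [0.5317, -0.3808, 0.1606]
tool_rot: [0.547, -3.093, -0.001]
wrist_force: [0.3, 0.2, 0.4]
gripper_width: -0.0
finger_force: 0.0
```

Run:
```python
from meas import *
i=vision.snapshot('top');print(pages(i,'top',(240,145,300,210)),platter(i)[3]);s=ctrl.get_state();print(s['wrist_force'],s['joint_vel'])
print(ctrl.close_job())
```

```text
(array([593.30200195,  50.48944855]), (25.19196319580078, 78.257568359375), np.float32(-82.81688)) -10.501892236529935
[-0.13629305  0.86730054  0.15080817] [ 0.00122164 -0.00562655 -0.00167727 -0.00032196  0.00013926  0.00015278]
the job is handed in; nothing more can be done
None
```

I turned the platter about 115° by its rim until the spine faced the lens, to within about 1° by my measurement, then pressed the shutter to its stop and released it; the job was handed in at about 17 s.

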